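Load the coupler dispenser and set its feed screw

ROBOT

A 6-joint arm with a two-finger parallel gripper is mounted at the origin on the work surface. World frame = base frame: x ahead of the robot, y to its left, z up, the work surface at z = 0. Lengths are in m, angles in degrees, forces in N, time in s.
With the tool pointing down it reaches from about 0.3 to 0.75 m from the base axis. Payload 8.5 kg.
Tool frame: the origin (TCP) lies at the very end of the fingers, on their centre line; the grasp point (between the pads) lies 19 mm behind it; z points along the fingers, y is the line along which they close (so a half turn about z gives the same grasp; the last joint's range is limited). The gripper opens to 85 mm and grips with 20 to 120 N. Pads are 22 mm wide; open, the fingers measure 114 mm over their backs; the gripper's body (76 mm by 85 mm) begins 54 mm behind the grasp point. The pads swing forward as they close: fully open they stand 13 mm farther back than shut.
Start: joints at [-84.013, 21.807, 74.336, -0, 83.858, -12.336], TCP at [0.173, -0.522, 0.198] pointing down, gripper open.
Joint ranges: [-178.18, 178.18], [-50.72, 133.34], [12.68, 142.11], [-81.47, 261.47], [9.98, 163.14], [-165.26, 165.26]. Speed limits (degrees/s): [136.94, 136.94, 180, 180, 180, 180].

INTERFACE

Orientations are given as a 3x3 rotation matrix whose columns are the frame's x, y, z axes.
In Python, from rig import env, imaging gives the robot as it stands. The module is installed in compiled form; this text tells all that it offers.
- The arm moves only by the tool arm_command, never from a script. Its arguments are lists of equal length, an entry for each row: "turn": the turn, a rotation vector about the tool's x, y, z in units of 5 degrees (1.0 is 5 degrees), a list of three; "xyz": the shift along the tool's x, y, z in units of 50 mm (1.0 is 50 mm), a list of three; "claw": the finger opening in mm, from 0 to 85.4. A call has 1 to 12 rows; each row shifts and turns the commanded pose from where the row before left it, along the tool's axes as they then stand; what a row does not reach is not made up. A row lasts 1/10 s, in which the tool goes at most 50 mm and 8.59 degrees, less where a joint would pass 70% of its speed; a pose out of reach is approached as far as the arm can. A call is refused whole if a number of a shift passes 1 or a number of a turn 1, either way. A call with a gripper value outside its range is refused whole. The fingers move at their own pace and stop on an object; "squeeze" is the grip in N (left out, the last holds). Time passes only in rows, so rows that do not move let the fingers close. It gives the time, the measured TCP pose, the force, the opening and the grip force at its end, in the units of the state.
- env.observe(): the state, without advancing time (a new reading comes with each control period).
- imaging.get_image(name): name is "scene" or "top" or "wrist"; returns (picture, depth): 480x640x3 uint8, blue, green, red; 480x640 float32, m along the optical axis (not along the pixel's ray), 0 where there is no reading.
- imaging.camera_info(name): a dict with "camera_matrix" (3x3 intrinsics, pixels), "k1" (the pictures are not rectified: a ray, as slopes to the right and down, at radius r is drawn at 1 + k1 r^2 times it, then the intrinsics apply), "rvec" (rotation vector, rad) and "tvec" (3), from world to camera coordinates, as OpenCV has them. Camera axes: x right, y down, z forward; pixel columns grow to the right and rows downward; lengths in m; the calibration is good to about 2 mm. A picture is of the moment at which its call begins: read the wrist's pose just before it. camera_info takes no time and is no camera call; for the wrist camera it gives the pose at the moment of the call.
- env.close_job(): hands the job in; it is judged then, once.
The state is a dict: "time_s": time; "q": joint angles; "qvel": joint speeds; "joint_efforts": joint torques, N m; "position": TCP position; "tool_rot": TCP orientation; "ft_force": force on the tool from outside, world axes, zero at the start; "wrist_torque": the same for the moment, N m; "grip_width": finger opening in m; "gripper_force": force on a finger pad.
Only numpy, scipy, OpenCV 4.12 (cv2) and the standard library are available. Lean on these libraries where they do the work, as an engineer would, in place of code of your own. Each camera call takes 0.05 s, during which the arm holds its last target. There are 200 camera calls.

TASK

Load the dispenser: lift the tray's handle to tip all three couplers into the hopper and lay the tray back down. Then turn the thumbscrew clockwise until it seats, back it off a quarter turn, and finish still gripping the thumbscrew there, so that a colleague can lock it. Leave the other things on the table where they are.

Things in the scene. Friction and masses are not known exactly. Their poses are not given: they have to be found in the camera images.
- dispenser: Fixed bench dispenser on a grey base plate, 150 x 400 x 10 mm. Origin: on the table (z = 0) under the hopper's centre. Its y axis runs along its length: tray on the +y side, hopper in the middle, thumbscrew on the -y side; z up. Positions below are in its frame. Tallest fixed part: the hopper's rear wall at y = -50 mm, 110 mm high.
- hopper_in (a point): Centre of the hopper's inner floor, 14 mm above the table at x = y = 0 of the dispenser, same axes. The open aluminium hopper is inside 122 mm (x) by 96 mm (y); its front wall (at +y, under the tray's lip) is 76 mm high, the far wall 110 mm.
- tray (a joint): Tilt of the tray, rad: 0 = level on its rest, grows as the handle end is lifted, stop at 1.3. Steel tray 108 x 125 mm, 16 mm walls on three sides, open at the lip over the hopper. Hinge line: along x at y = 50 mm, 88 mm above the table, level with the tray's floor. 0.25 kg; falls back if let go. The couplers slide off above 0.5 to 0.7 rad, surely at 1.1.
- tray_handle (a point): Middle of the tray's handle: a round grey bar, 12 mm thick, 96 mm long along x, on two arms at x = +-45 mm. With the tray down it lies at y = 198 mm, 122 mm above the table: 148 mm out from and 34 mm above the hinge line, so it swings on an arc of 152 mm radius, up to about 240 mm high. It can turn between the fingers as the tray tilts. Axes: the tray's (x along the bar).
- coupler0: Coupler, the one nearest the hopper: plastic block 28 x 16 x 14 mm with a 22 mm wide collar, about 16 g, loose in the tray. Origin: centre of its underside.
- coupler1: Second coupler, same, middle of the tray.
- coupler2: Third coupler, same, near the tray's handle end.
- thumbscrew (a joint): Turn of the thumbscrew, rad: 0 = seated (hard stop); grows anticlockwise seen from above, as it is backed off; a quarter turn is 1.57. Starts between 0.7 and 2.3. Turns stiffly (about 0.06 N m) and stays where it is left; it does not rise or sink.
- thumbscrew_grip (a point): Grip point of the brass thumbscrew, on its upright axis at x = 0, y = -140 mm of the dispenser, 102 mm above the table. Its grip is an upright flat wing 46 mm long (this point's x), 10 mm thick (y), from 86 to 114 mm above the table, on a 26 mm collar. Seated, the wing lies along the dispenser's x axis.
- wipe_bottle: Bystander: white bottle, 64 mm wide, 150 mm tall, standing. Origin: centre of its underside.
- screwdriver: Bystander: screwdriver lying on the table. Origin: on its underside.
- cleaver: Bystander: fibre cleaver, 90 x 60 x 40 mm. Origin: centre of its underside.
- scrap_pot: Bystander: clear pot, 68 mm wide, 60 mm tall. Origin: centre of its underside.

How it is judged:
By the outcome, as a careful person would: the job done as asked, in the order asked, and still so for the second after the job is handed in, while the arm keeps its last pose, push and grip.
It also fails if it takes over 61 s, if anything falls off the work surface, if the arm or the gripper's body presses on something with over 40 N, if the wrist force passes 120 N, or if a joint passes its speed limit or range.

## Working session

There is one attempt and no reset: what is moved stays moved. The work goes in short steps, Python scripts to look and compute and a tool call to move; the robot and the scene stay as the last step left them, time stands still between calls to the robot, and variables do not carry over. Pictures are saved under pics/ and viewed, at most 10 in all, crops included, and the job is handed in when it is done.

Besides the shell and the picture viewer there is one more tool, called after "Call:" by a JSON object that holds its "fn" and its "kwargs", one argument or row to a line. arm_command: Moves the arm, as the interface text tells. Its arguments: {"type":"object","properties":{"turn":{"type":"array"},"xyz":{"type":"array"},"claw":{"type":"array"},"squeeze":{"type":"number"}},"required":["turn","xyz","claw"]}

```bash
mkdir -p pics
python3 - <<'E'
from rig import env, imaging
import cv2,numpy as np
s=env.observe();print(s)
for n in("top","scene"):
    p,d=imaging.get_image(n);cv2.imwrite(f"pics/{n}0.png",p);np.save(f"{n}0.npy",d);print(n,imaging.camera_info(n))
E
```

```text
{'time_s': 0.0, 'q': array([-8.40139521e+01,  2.18418626e+01,  7.43864874e+01, -1.00574123e-03,
        8.38572666e+01, -1.23386451e+01]), 'qvel': array([-0.00313303,  0.02988125, -0.0317598 , -0.00395344,  0.09400154,
       -0.05727174]), 'joint_efforts': array([ 9.54907337e-04, -4.48466706e+01, -2.31270772e+01, -1.72111236e-04,
        4.85161494e-03,  6.96609789e-06]), 'position': array([ 0.17285035, -0.521765  ,  0.19719343]), 'tool_rot': array([[ 9.49289499e-01,  3.14403272e-01, -1.73191727e-04],
       [ 3.14403174e-01, -9.49288386e-01,  1.48432423e-03],
       [ 3.02267499e-04, -1.46350543e-03, -9.99998883e-01]]), 'ft_force': array([ 0.54371188, -0.58669159, -0.98781739]), 'wrist_torque': array([0.01120353, 0.00085217, 0.00608032]), 'gripper_force': 0.0, 'grip_width': 0.08511578164069791}
top {'camera_matrix': array([[530.41497687,   0.        , 317.44291969],
       [  0.        , 530.41497687, 241.09868385],
       [  0.        ,   0.        ,   1.        ]]), 'k1': 0.013724536621175377, 'rvec': array([ 2.13523462, -2.18835044,  0.12608509]), 'tvec': array([0.03332053, 0.50079183, 1.15777531])}
scene {'camera_matrix': array([[570.04156707,   0.        , 322.49679615],
       [  0.        , 570.04156707, 240.70529517],
       [  0.        ,   0.        ,   1.        ]]), 'k1': -0.14236865132515497, 'rvec': array([ 1.9771513 ,  1.82580949, -0.50785601]), 'tvec': array([-0.05434983, -0.34114811,  1.66831985])}
```

View pics/top0.png

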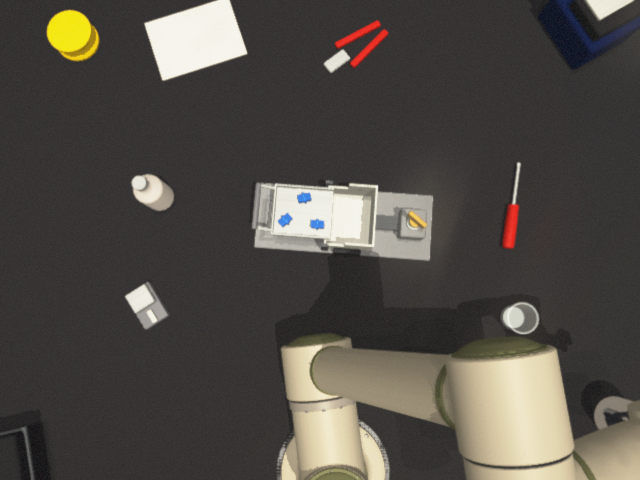

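View pics/scene0.png

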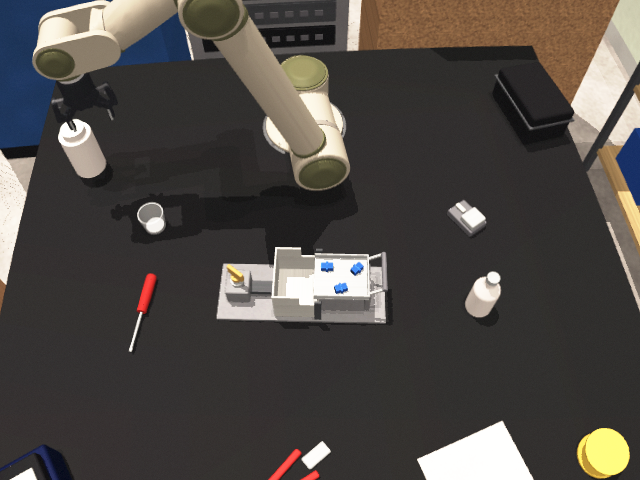

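The top view shows the dispenser plate with corners near (258,182), (433,195), (430,261) and (254,248). The handle is at about (262,206) and the brass wing at (416,220). World +y is left and +x is up. The scene view agrees, with the handle at (384,272) and the wing at (235,272).

```bash
cat > h.py <<'E'
import cv2,numpy as np
from rig import env,imaging
def cam(i):
    R=cv2.Rodrigues(np.array(i["rvec"]))[0];return i["camera_matrix"],np.array([i["k1"],0,0,0.]),R,np.array(i["tvec"])
def rays(i,uv):
    K,D,R,t=cam(i);x=cv2.undistortPoints(np.array(uv,float).reshape(-1,1,2),K,D)[:,0]
    return -R.T@t,np.c_[x,np.ones(len(x))]@R      # depth*ray + centre
def onplane(i,uv,z):
    c,r=rays(i,uv);return c+r*((z-c[2])/r[:,2])[:,None]
def cloud(i,d,mask):
    v,u=np.nonzero(mask&(d>0));c,r=rays(i,np.c_[u,v]);return c+r*d[v,u][:,None],np.c_[u,v]
def wing(i,p,z=.114,roi=None):
    h=cv2.cvtColor(p,cv2.COLOR_BGR2HSV);m=cv2.inRange(h,(12,110,90),(32,255,255))
    if roi: k=np.zeros_like(m);k[roi[1]:roi[3],roi[0]:roi[2]]=255;m&=k
    return m
E
python3 - <<'E'
from h import *
i=imaging.camera_info("top");p=cv2.imread("pics/top0.png");d=np.load("top0.npy")
c=onplane(i,[(258,182),(433,195),(430,261),(254,248)],.01);print(c.round(3),c.mean(0))
for a in range(4):print(np.linalg.norm(c[a]-c[a-1]))
roi=np.zeros(d.shape,bool);roi[170:270,245:445]=1
P,uv=cloud(i,d,roi)
hb=(uv[:,0]<272)&(P[:,2]>.105)&(P[:,2]<.14);Q=P[hb];print("handle",len(Q),Q.mean(0),Q.min(0),Q.max(0))
if len(Q)>5:
  q=Q[:,:2]-Q[:,:2].mean(0);print(np.linalg.svd(q,full_matrices=0)[2])
  print((Q[:,2].max()))
m=wing(i,p,roi=(390,190,440,250));v,u=np.nonzero(m);print("wing px",len(u),u.mean(),v.mean(),cv2.minAreaRect(np.c_[u,v].astype(np.float32)))
W,_=cloud(i,d,m>0);W=W[W[:,2]>.1];print(W.mean(0),W[:,2].max(),np.linalg.svd(W[:,:2]-W[:,:2].mean(0),full_matrices=0)[2])
# plate orientation from depth
pl=(P[:,2]>.004)&(P[:,2]<.016);r=cv2.minAreaRect(P[pl][:,:2].astype(np.float32));print("plate",r, P[pl][:,2].mean())
hop=(P[:,2]>.09)&(uv[:,0]>335)&(uv[:,0]<385);print("rearwall",P[hop].mean(0),P[hop].max(0))
cv2.imwrite("pics/crop0.png",cv2.resize(p[165:275,240:450],None,fx=3.8,fy=3.8,interpolation=cv2.INTER_CUBIC))
E
```

```text
[[ 0.644  0.154  0.01 ]
 [ 0.604 -0.247  0.01 ]
 [ 0.452 -0.232  0.01 ]
 [ 0.491  0.165  0.01 ]] [ 0.54780575 -0.03984907  0.01      ]
0.15296687488143096
0.40324920420002147
0.15219355601551818
0.39973016736936023
handle 341 [0.56542736 0.14275823 0.12326704] [0.51192201 0.11626574 0.10512979] [0.6151251  0.15555023 0.13148511]
[[-0.9970231   0.07710341]
 [-0.07710341 -0.9970231 ]]
0.13148510793154378
wing px 175 415.88 220.2 ((415.25006103515625, 221.2500457763672), (20.50609588623047, 11.31370735168457), 45.0)
[ 0.53250147 -0.18750921  0.11178559] 0.11829594674114507 [[-0.6746613  -0.73812745]
 [-0.73812745  0.6746613 ]]
plate ((0.55387943983078, -0.0433981716632843), (0.45796623826026917, 0.23001164197921753), 88.56336212158203) 0.01037378715981723
rearwall [ 0.54738372 -0.08385289  0.10622087] [ 0.61208512 -0.03589947  0.11398194]
```

View pics/crop0.png

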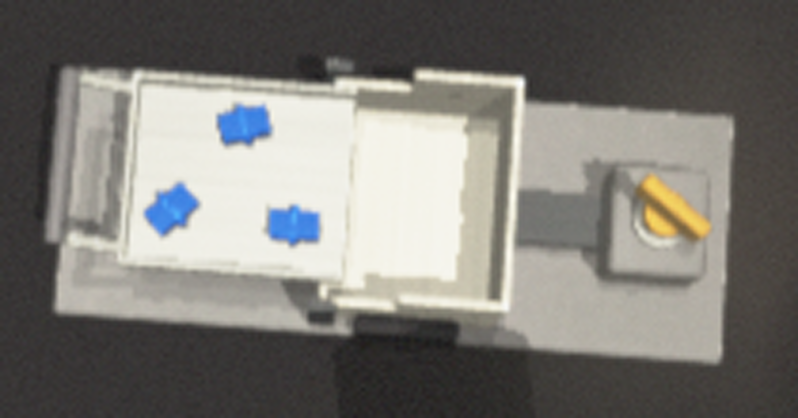

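The crop shows the bar at crop (62, 70–240), the wing top from (645,180) to (708,232), and the three blue couplers in the tray. The plate comes out at 152 x 401 mm, which matches.

Run:
```python
from h import *
i=imaging.camera_info("top");f=lambda x,y:(240+(x+.5)/3.8-.5,165+(y+.5)/3.8-.5)
a=onplane(i,[f(69,68),f(53,242)],.124);print("bar",a,a.mean(0),np.linalg.norm(a[0]-a[1]),np.degrees(np.arctan2(*(a[0]-a[1])[1::-1])))
b=onplane(i,[f(645,180),f(706,230)],.114);print("wing",b,b.mean(0),np.linalg.norm(b[0]-b[1]))
r=onplane(i,[f(524,78),f(508,308)],.110);print("rear",r,r.mean(0))
y=a.mean(0)-b.mean(0);print(np.hypot(y[0],y[1]),"yaw",np.degrees(np.arctan2(-y[0],y[1])))
d=np.load("top0.npy");roi=np.zeros(d.shape,bool);roi[180:231,250:262]=1
P,uv=cloud(i,d,roi);Q=P[P[:,2]>.112];print(Q.mean(0),Q.min(0),Q.max(0),len(Q))
```

```text
bar [[0.61630068 0.14244838 0.124     ]
 [0.52019123 0.15225866 0.124     ]] [0.56824596 0.14735352 0.124     ] 0.09660884384626185 -5.828225528176283
wing [[ 0.54800984 -0.17224656  0.114     ]
 [ 0.51944206 -0.20439361  0.114     ]] [ 0.53372595 -0.18832009  0.114     ] 0.043006399900593614
rear [[ 0.60765759 -0.10841716  0.11      ]
 [ 0.47956881 -0.09485032  0.11      ]] [ 0.5436132  -0.10163374  0.11      ]
0.33744392439743587 yaw -5.871543375137502
[0.56466622 0.14602554 0.12560636] [0.51888101 0.13615045 0.11312734] [0.6151251  0.15555023 0.13148511] 283
```

Call:
{"fn": "arm_command", "kwargs": {
  "turn": [
    [0,0,0],
    [0,0,0],
    [0,0,0],
    [0,0,0],
    [0,0,0],
    [0,0,0],
    [0,0,0],
    [0,0,0],
    [0,0,0],
    [0,0,0],
    [0,0,0],
    [0,0,0]
  ],
  "xyz": [
    [0.3,-0.26,-0.1],
    [0.5,-0.44,-0.1],
    [0.55,-0.48,0],
    [0.55,-0.48,0],
    [0.55,-0.48,0],
    [0.55,-0.48,0],
    [0.55,-0.48,0],
    [0.55,-0.48,0],
    [0.55,-0.48,0],
    [0.55,-0.48,0],
    [0.55,-0.48,0],
    [0.55,-0.48,0]
  ],
  "claw": [85,85,85,85,85,85,85,85,85,85,85,85]
}}

```text
time_s: 1.3
position: [0.3856, -0.1596, 0.2081]
tool_rot: [[0.949, 0.315, 0.0], [0.315, -0.949, 0.0], [0.0, 0.0, -1.0]]
ft_force: [0.7, -0.2, 0.1]
grip_width: 0.0846
gripper_force: 0.0
```

Call:
{"fn": "arm_command", "kwargs": {
  "turn": [
    [0,0,0],
    [0,0,0],
    [0,0,0],
    [0,0,0],
    [0,0,0],
    [0,0,0],
    [0,0,0.97],
    [0,0,0.97],
    [0,0,0.97],
    [0,0,0.97],
    [0,0,0.97],
    [0,0,0]
  ],
  "xyz": [
    [0.55,-0.48,0],
    [0.55,-0.48,0],
    [0.55,-0.48,0],
    [0.55,-0.48,0],
    [0.55,-0.48,0],
    [0.55,-0.48,0],
    [0,0,0],
    [0,0,0],
    [0,0,0],
    [0,0,0],
    [0,0,0],
    [0,0,0]
  ],
  "claw": [85,85,85,85,85,85,85,85,85,85,85,85]
}}

```text
time_s: 2.5
position: [0.4961, 0.0273, 0.208]
tool_rot: [[0.995, -0.103, -0.0], [-0.103, -0.995, 0.0], [-0.0, -0.0, -1.0]]
ft_force: [0.4, -1.2, -0.9]
grip_width: 0.0848
gripper_force: 0.0
```

Run:
```python
from h import *
s=env.observe();print(s["time_s"],s["position"],s["tool_rot"].round(4),s["q"].round(1),s["ft_force"])
i=imaging.camera_info("wrist");p,d=imaging.get_image("wrist");cv2.imwrite("pics/w1.png",p);np.save("w1.npy",d);print(i)
```

```text
2.5 [0.49611286 0.02732271 0.20800066] [[ 9.946e-01 -1.035e-01 -2.000e-04]
 [-1.035e-01 -9.946e-01  2.000e-04]
 [-2.000e-04 -2.000e-04 -1.000e+00]] [-10.5  16.   81.4   0.   82.6  85.4] [ 0.35934538 -1.21878258 -0.88099573]
{'camera_matrix': array([[431.64215471,   0.        , 331.18111299],
       [  0.        , 431.64215471, 234.07637721],
       [  0.        ,   0.        ,   1.        ]]), 'k1': 0.03283655726728518, 'rvec': array([-1.97642606,  2.19326028,  0.2901405 ]), 'tvec': array([0.07843204, 0.43738232, 0.51504594])}
```

View pics/w1.png

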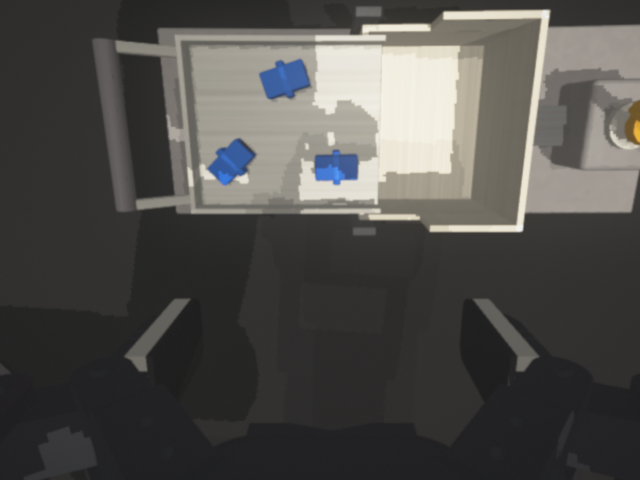

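The wrist view shows the bar's centreline from (105,40) to (126,210), the tray with three couplers, and the hopper.

Run:
```python
from h import *
i=imaging.camera_info("wrist")
a=onplane(i,[(105,40),(126,210)],.122);print(a,a.mean(0),np.linalg.norm(a[0]-a[1]),np.degrees(np.arctan2(*(a[0]-a[1])[1::-1])))
R=env.observe()["tool_rot"];p=env.observe()["position"]
for h in (a.mean(0),np.array([.568,.148,.122])):print(R.T@(h-p)/.05)
```

```text
[[0.61459118 0.1406198  0.122     ]
 [0.51931659 0.15132177 0.122     ]] [0.56695388 0.14597079 0.122     ] 0.09587376931016287 -6.409034812814615
[ 1.16682058 -2.50621044  1.71979717]
[ 1.18353546 -2.54870089  1.71980046]
```

Call:
{"fn": "arm_command", "kwargs": {
  "turn": [
    [0,0,0],
    [0,0,0],
    [0,0,0],
    [0,0,0],
    [0,0,0],
    [0,0,0],
    [0,0,0],
    [0,0,0]
  ],
  "xyz": [
    [0.2,-0.43,0],
    [0.275,-0.6,0],
    [0.275,-0.6,0],
    [0.225,-0.5,0],
    [0.2,-0.4,0],
    [0,0,0],
    [0,0,0],
    [0,0,0]
  ],
  "claw": [30,30,30,30,30,30,30,30]
}}

```text
time_s: 3.35
position: [0.5679, 0.1458, 0.208]
tool_rot: [[0.995, -0.103, -0.0], [-0.103, -0.995, -0.0], [-0.0, 0.0, -1.0]]
ft_force: [-0.0, 0.1, 0.2]
grip_width: 0.0302
gripper_force: 0.0
```

Run:
```python
from h import *
s=env.observe();i=imaging.camera_info("wrist");p,d=imaging.get_image("wrist");cv2.imwrite("pics/w2.png",p)
print(s["position"],s["grip_width"],(s["tool_rot"].T@(np.array([.5675,.147,.108])-s["position"])/.05).round(3))
g=[.45,.12];print(cv2.projectPoints(np.array([[.6145,.1415,.122],[.5200,.152,.122]]),i["rvec"],i["tvec"],i["camera_matrix"],np.array([i["k1"],0,0,0]))[0].round())
```

```text
[0.56786311 0.14578526 0.20796556] 0.030222806015667632 [-0.009 -0.024  1.999]
[[[330. 150.]]

 [[329. 298.]]]
```

View pics/w2.png

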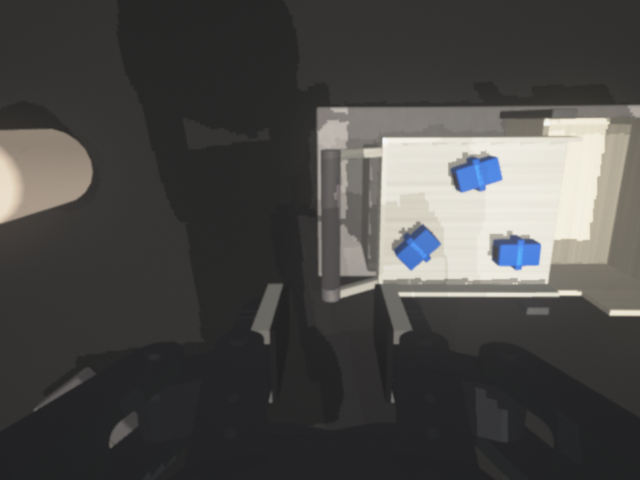

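The bar is centred between the fingers, at column 331 against fingers at 275 and 385. Next I descend and close.

Call:
{"fn": "arm_command", "kwargs": {
  "turn": [
    [0,0,0],
    [0,0,0],
    [0,0,0],
    [0,0,0],
    [0,0,0],
    [0,0,0],
    [0,0,0],
    [0,0,0],
    [0,0,0],
    [0,0,0],
    [0,0,0]
  ],
  "xyz": [
    [0,-0.02,0.3],
    [0,0,0.4],
    [0,0,0.4],
    [0,0,0.4],
    [0,0,0.3],
    [0,0,0.2],
    [0,0,0],
    [0,0,0],
    [0,0,0],
    [0,0,0],
    [0,0,0]
  ],
  "claw": [30,30,30,30,30,30,30,8,8,8,8],
  "squeeze": 30
}}

```text
time_s: 4.5
position: [0.5686, 0.1473, 0.1083]
tool_rot: [[0.995, -0.103, 0.001], [-0.103, -0.995, 0.0], [0.001, -0.0, -1.0]]
ft_force: [-0.7, -0.3, 0.0]
grip_width: 0.008
gripper_force: 0.0
```

The width reads 8 mm with no force, so the bar isn't held. I'll look.

Run:
```python
from h import *
p,d=imaging.get_image("wrist");q,e=imaging.get_image("scene")
cv2.imwrite("pics/w3.png",np.hstack([cv2.resize(p,(400,300)),cv2.resize(q[180:360,230:470],(400,300),interpolation=cv2.INTER_CUBIC)]))
i=imaging.camera_info("wrist");print(cv2.projectPoints(np.array([[.6145,.1415,.122],[.5200,.152,.122],env.observe()["position"]]),i["rvec"],i["tvec"],i["camera_matrix"],np.array([i["k1"],0,0,0]))[0].round())
```

```text
[[[333. 171.]]

 [[331. 393.]]

 [[330. 275.]]]
```

View pics/w3.png

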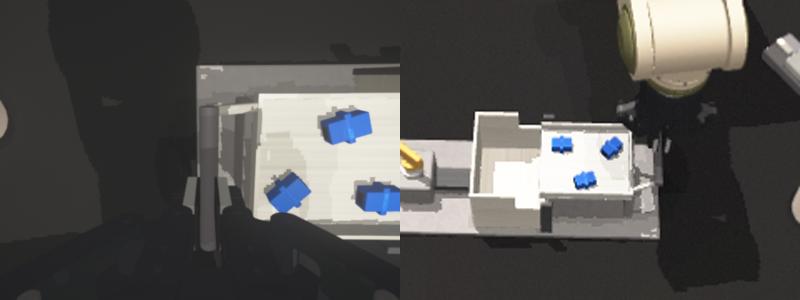

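Call:
{"fn": "arm_command", "kwargs": {
  "turn": [
    [0,0,0],
    [0,0,0],
    [0,0,0]
  ],
  "xyz": [
    [0,0,0],
    [0,0,0],
    [0,0,0]
  ],
  "claw": [0,0,0],
  "squeeze": 30
}}

```text
time_s: 4.9
position: [0.5684, 0.1473, 0.1078]
tool_rot: [[0.995, -0.103, -0.0], [-0.103, -0.995, -0.0], [-0.0, 0.0, -1.0]]
ft_force: [-1.2, -0.4, -0.0]
grip_width: 0.0
gripper_force: 0.0
```

Run:
```python
from h import *
p,d=imaging.get_image("wrist");q,e=imaging.get_image("scene")
p=cv2.convertScaleAbs(p,alpha=2.2,beta=20)
cv2.imwrite("pics/w4.png",np.hstack([cv2.resize(p[130:480,130:530],(400,350)),cv2.resize(cv2.convertScaleAbs(q[230:335,345:465],alpha=2),(400,350),interpolation=cv2.INTER_CUBIC)]))
for y in range(200,480,20):print(y,[int(1000*v) for v in d[y,240:430:10]])
```

```text
200 [288, 287, 287, 287, 287, 288, 288, 287, 161, 158, 158, 277, 276, 277, 248, 209, 207, 186, 199]
220 [291, 291, 291, 291, 291, 291, 292, 291, 163, 160, 160, 281, 280, 280, 249, 210, 208, 187, 201]
240 [294, 294, 295, 295, 293, 294, 295, 294, 165, 162, 162, 284, 285, 285, 250, 212, 212, 186, 202]
260 [298, 299, 297, 298, 297, 298, 298, 298, 168, 164, 164, 288, 289, 288, 247, 215, 214, 190, 204]
280 [302, 303, 302, 302, 303, 302, 302, 302, 170, 166, 166, 290, 292, 292, 248, 219, 218, 191, 208]
300 [306, 307, 306, 306, 305, 306, 143, 143, 133, 134, 135, 135, 145, 295, 249, 220, 214, 192, 210]
320 [310, 310, 309, 310, 309, 128, 130, 120, 121, 120, 120, 121, 129, 130, 300, 222, 214, 196, 213]
340 [313, 314, 315, 314, 108, 107, 106, 107, 106, 116, 107, 109, 105, 105, 109, 314, 214, 199, 218]
360 [99, 108, 108, 99, 98, 99, 99, 98, 101, 118, 108, 99, 99, 98, 99, 99, 109, 107, 100]
380 [100, 83, 82, 82, 82, 82, 83, 83, 106, 119, 108, 88, 83, 83, 83, 83, 82, 83, 100]
400 [76, 76, 77, 79, 77, 77, 76, 84, 108, 121, 111, 89, 76, 77, 76, 78, 77, 77, 77]
420 [73, 72, 73, 72, 72, 71, 73, 84, 108, 331, 112, 90, 75, 72, 72, 71, 72, 72, 71]
440 [67, 67, 68, 67, 68, 67, 74, 76, 76, 76, 76, 77, 75, 68, 68, 67, 68, 67, 67]
460 [62, 63, 63, 63, 63, 64, 71, 72, 71, 72, 73, 71, 71, 66, 63, 64, 63, 64, 63]
```

View pics/w4.png

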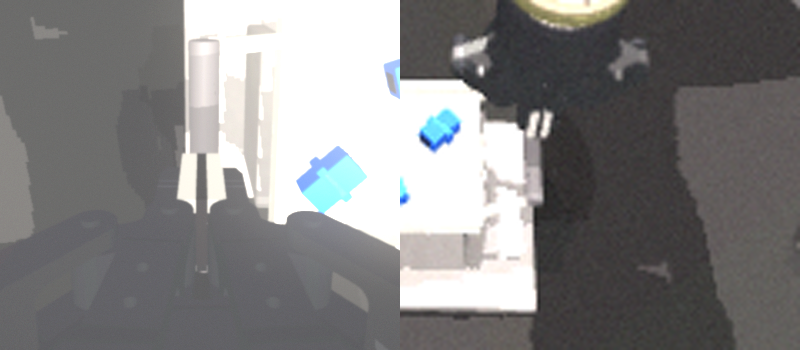

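Run:
```python
from h import *
s=env.observe();i=imaging.camera_info("wrist");p,d=imaging.get_image("wrist")
for y in (180,220,260,280,290,300,310,320,340):
    m=np.zeros(d.shape,bool);m[y,[310,325,335,350]]=1;P,uv=cloud(i,d,m);print(y,[(int(u[0]),*(1000*q).round().astype(int)) for q,u in zip(P,uv)])
print(s["position"],-cam(i)[2].T@cam(i)[3],cam(i)[2][2])
print(cv2.projectPoints(np.array([s["position"]]),i["rvec"],i["tvec"],i["camera_matrix"],np.array([i["k1"],0,0,0]))[0], (cam(i)[2]@s["position"]+cam(i)[3]))
```

```text
180 [(310, np.int64(596), np.int64(158), np.int64(0)), (325, np.int64(612), np.int64(145), np.int64(127)), (335, np.int64(612), np.int64(141), np.int64(128)), (350, np.int64(610), np.int64(135), np.int64(121))]
220 [(310, np.int64(569), np.int64(161), np.int64(0)), (325, np.int64(597), np.int64(146), np.int64(127)), (335, np.int64(597), np.int64(143), np.int64(128)), (350, np.int64(568), np.int64(135), np.int64(9))]
260 [(310, np.int64(541), np.int64(165), np.int64(0)), (325, np.int64(582), np.int64(148), np.int64(127)), (335, np.int64(581), np.int64(144), np.int64(128)), (350, np.int64(541), np.int64(137), np.int64(9))]
280 [(310, np.int64(526), np.int64(166), np.int64(-1)), (325, np.int64(573), np.int64(149), np.int64(126)), (335, np.int64(573), np.int64(145), np.int64(127)), (350, np.int64(527), np.int64(139), np.int64(9))]
290 [(310, np.int64(518), np.int64(167), np.int64(-1)), (325, np.int64(579), np.int64(148), np.int64(150)), (335, np.int64(579), np.int64(145), np.int64(152)), (350, np.int64(578), np.int64(140), np.int64(151))]
300 [(310, np.int64(576), np.int64(153), np.int64
[... 280 characters left out ...]
p.int64(579), np.int64(145), np.int64(166)), (350, np.int64(579), np.int64(140), np.int64(167))]
320 [(310, np.int64(579), np.int64(152), np.int64(173)), (325, np.int64(579), np.int64(148), np.int64(172)), (335, np.int64(579), np.int64(145), np.int64(172)), (350, np.int64(579), np.int64(141), np.int64(173))]
340 [(310, np.int64(581), np.int64(151), np.int64(186)), (325, np.int64(576), np.int64(148), np.int64(179)), (335, np.int64(576), np.int64(145), np.int64(179)), (350, np.int64(580), np.int64(141), np.int64(186))]
[0.56840725 0.14731098 0.10778741] [0.63345504 0.14009353 0.28377948] [-0.25788276  0.0273057  -0.96579029]
[[[330.3511895  274.65086604]]] [-0.00035933  0.01756762  0.18694322]
```

Run:
```python
from h import *
s=env.observe();i=imaging.camera_info("scene");p,d=imaging.get_image("scene")
for v in range(256,284,2):
    m=np.zeros(d.shape,bool);m[v,384:392:2]=1;P,uv=cloud(i,d,m);print(v,[tuple((1000*q).round().astype(int).tolist()) for q in P])
print(cv2.projectPoints(np.array([s["position"],s["position"]+[0,0,.04]]),i["rvec"],i["tvec"],i["camera_matrix"],np.array([i["k1"],0,0,0]))[0])
```

```text
256 [(585, 134, 223), (584, 139, 221), (564, 149, 185), (568, 153, 191)]
258 [(585, 135, 215), (583, 140, 211), (568, 149, 184), (578, 150, 200)]
260 [(580, 138, 197), (579, 142, 195), (571, 149, 180), (579, 151, 193)]
262 [(581, 138, 190), (580, 143, 188), (575, 149, 177), (581, 151, 188)]
264 [(578, 140, 176), (578, 144, 175), (579, 148, 177), (578, 153, 174)]
266 [(576, 141, 164), (580, 144, 170), (581, 149, 172), (575, 155, 160)]
268 [(579, 141, 159), (581, 145, 163), (578, 150, 157), (577, 156, 153)]
270 [(578, 142, 149), (580, 146, 152), (580, 151, 152), (501, 183, 1)]
272 [(571, 146, 126), (570, 151, 123), (507, 177, 1), (507, 182, 1)]
274 [(577, 145, 128), (577, 149, 127), (515, 175, 6), (511, 182, -3)]
276 [(583, 144, 129), (582, 149, 126), (517, 175, 0), (518, 180, 1)]
278 [(585, 144, 124), (586, 148, 125), (522, 175, -1), (521, 180, -3)]
280 [(592, 143, 127), (592, 147, 127), (527, 174, -3), (528, 179, -1)]
282 [(597, 142, 128), (598, 146, 128), (532, 174, -3), (535, 178, 2)]
[[[383.78320848 274.63457291]]

 [[385.53919731 266.12134852]]]
```

Both cameras put the actual fingertips at z ≈ 0.146 while the reported TCP is 0.108. The reported TCP therefore lies about 38 mm beyond the real finger ends, and the fingers closed above the bar. I'll open, go down about 39 mm and close again.

Call:
{"fn": "arm_command", "kwargs": {
  "turn": [
    [0,0,0],
    [0,0,0],
    [0,0,0],
    [0,0,0],
    [0,0,0],
    [0,0,0],
    [0,0,0],
    [0,0,0],
    [0,0,0],
    [0,0,0],
    [0,0,0],
    [0,0,0]
  ],
  "xyz": [
    [0,0,0],
    [0,0,0],
    [0,0,0],
    [0,0,0.2],
    [0,0,0.2],
    [0,0,0.2],
    [0,0,0.18],
    [0,0,0],
    [0,0,0],
    [0,0,0],
    [0,0,0],
    [0,0,0]
  ],
  "claw": [30,30,30,30,30,30,30,30,5,5,5,5],
  "squeeze": 30
}}

```text
time_s: 6.3
position: [0.5685, 0.1463, 0.069]
tool_rot: [[0.995, -0.103, -0.0], [-0.103, -0.995, -0.002], [0.0, 0.002, -1.0]]
ft_force: [0.0, -5.1, -2.5]
grip_width: 0.011
gripper_force: 29.3
```

```bash
python3 -c "
import numpy as np
t=np.r_[0,.03,np.linspace(.08,1.15,20)];a=t+np.arctan2(34,148);r=.1519/.05
print(np.c_[t[1:],np.diff(-r*np.cos(a)),-np.diff(r*np.sin(a))].round(3).tolist())"
```

```text
[[0.03, 0.022, -0.089], [0.08, 0.042, -0.146], [0.136, 0.056, -0.162], [0.193, 0.065, -0.158], [0.249, 0.074, -0.154], [0.305, 0.082, -0.15], [0.362, 0.091, -0.145], [0.418, 0.099, -0.14], [0.474, 0.106, -0.134], [0.531, 0.114, -0.128], [0.587, 0.121, -0.121], [0.643, 0.127, -0.114], [0.699, 0.134, -0.107], [0.756, 0.139, -0.099], [0.812, 0.145, -0.091], [0.868, 0.15, -0.083], [0.925, 0.154, -0.074], [0.981, 0.158, -0.065], [1.037, 0.162, -0.056], [1.094, 0.164, -0.047], [1.15, 0.167, -0.038]]
```

Call:
{"fn": "arm_command", "kwargs": {
  "turn": [
    [0,0,0],
    [0,0,0],
    [0,0,0],
    [0,0,0],
    [0,0,0],
    [0,0,0]
  ],
  "xyz": [
    [0,0.02,-0.09],
    [0,0.04,-0.145],
    [0,0.056,-0.16],
    [0,0.065,-0.16],
    [0,0.075,-0.155],
    [0,0.08,-0.15]
  ],
  "claw": [5,5,5,5,5,5]
}}

```text
time_s: 6.9
position: [0.5667, 0.1301, 0.1123]
tool_rot: [[0.995, -0.103, 0.0], [-0.103, -0.995, -0.0], [0.0, 0.0, -1.0]]
ft_force: [1.1, -5.3, -6.9]
grip_width: 0.0111
gripper_force: 29.1
```

Forces are low, so I continue the arc.

Call:
{"fn": "arm_command", "kwargs": {
  "turn": [
    [0,0,0],
    [0,0,0],
    [0,0,0],
    [0,0,0],
    [0,0,0],
    [0,0,0],
    [0,0,0],
    [0,0,0]
  ],
  "xyz": [
    [0,0.09,-0.145],
    [0,0.1,-0.14],
    [0,0.106,-0.134],
    [0,0.114,-0.128],
    [0,0.121,-0.121],
    [0,0.127,-0.114],
    [0,0.134,-0.107],
    [0,0.139,-0.1]
  ],
  "claw": [5,5,5,5,5,5,5,5]
}}

```text
time_s: 7.7
position: [0.5624, 0.0856, 0.1634]
tool_rot: [[0.995, -0.102, 0.003], [-0.102, -0.995, 0.003], [0.003, -0.004, -1.0]]
ft_force: [1.1, 10.4, 10.0]
grip_width: 0.0111
gripper_force: 29.6
```

Call:
{"fn": "arm_command", "kwargs": {
  "turn": [
    [0,0,0],
    [0,0,0],
    [0,0,0],
    [0,0,0],
    [0,0,0],
    [0,0,0],
    [0,0,0],
    [0,0,0],
    [0,0,0],
    [0,0,0]
  ],
  "xyz": [
    [0,0.145,-0.091],
    [0,0.15,-0.083],
    [0,0.154,-0.074],
    [0,0.158,-0.065],
    [0,0.162,-0.056],
    [0,0.164,-0.047],
    [0,0.167,-0.038],
    [0,0,0],
    [0,0,0],
    [0,0,0]
  ],
  "claw": [5,5,5,5,5,5,5,5,5,5]
}}

```text
time_s: 8.7
position: [0.5566, 0.0294, 0.1853]
tool_rot: [[0.995, -0.103, 0.002], [-0.103, -0.995, -0.0], [0.002, 0.0, -1.0]]
ft_force: [0.7, 3.2, 7.5]
grip_width: 0.0106
gripper_force: 31.5
```

Run:
```python
from h import *
p,d=imaging.get_image("scene");q,e=imaging.get_image("top")
cv2.imwrite("pics/s5.png",np.hstack([cv2.resize(p[210:340,210:410],(400,300),interpolation=cv2.INTER_CUBIC),cv2.resize(q[150:280,240:440],(400,300),interpolation=cv2.INTER_CUBIC)]))
```

```text
(no output)
```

View pics/s5.png

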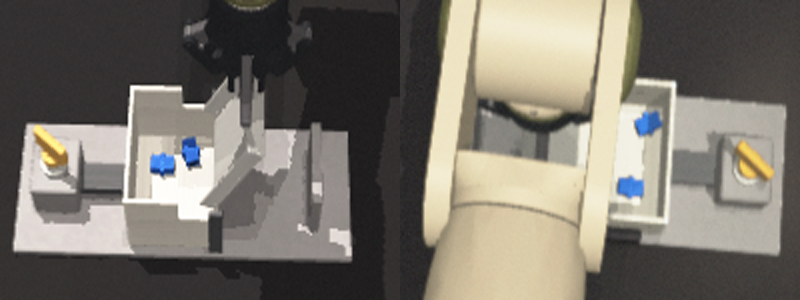

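The picture shows two blue couplers in the hopper and the tray steeply tipped. The third may be hidden behind the tray. I'll lay the tray down along the same arc and then count them.

Call:
{"fn": "arm_command", "kwargs": {
  "turn": [
    [0,0,0],
    [0,0,0],
    [0,0,0],
    [0,0,0],
    [0,0,0],
    [0,0,0],
    [0,0,0],
    [0,0,0],
    [0,0,0],
    [0,0,0],
    [0,0,0],
    [0,0,0]
  ],
  "xyz": [
    [0,-0.083,0.019],
    [0,-0.084,0.019],
    [0,-0.164,0.047],
    [0,-0.162,0.056],
    [0,-0.158,0.065],
    [0,-0.154,0.074],
    [0,-0.15,0.083],
    [0,-0.145,0.091],
    [0,-0.139,0.1],
    [0,-0.134,0.107],
    [0,-0.127,0.114],
    [0,-0.121,0.121]
  ],
  "claw": [5,5,5,5,5,5,5,5,5,5,5,5]
}}

```text
time_s: 10.0
position: [0.5645, 0.1108, 0.1386]
tool_rot: [[0.995, -0.103, -0.0], [-0.103, -0.995, 0.0], [-0.0, -0.0, -1.0]]
ft_force: [1.5, -0.8, 0.6]
grip_width: 0.011
gripper_force: 30.9
```

Run:
```python
from h import *
s=env.observe();print(s["position"],s["ft_force"])
for n in("scene","wrist","top"):
    p,d=imaging.get_image(n);i=imaging.camera_info(n)
    m=cv2.inRange(cv2.cvtColor(p,cv2.COLOR_BGR2HSV),(100,150,60),(125,255,255))
    k,l,st,c=cv2.connectedComponentsWithStats(m)
    for j in range(1,k):
        if st[j,4]>12 and (n!="top" or c[j][1]>150):
            P,_=cloud(i,d,l==j);print(n,st[j,4],c[j].round(),np.median(P,0).round(3))
```

```text
[0.56452225 0.11082589 0.13864329] [ 1.46169121 -0.78086101  0.61249865]
scene 16031 [74. 50.] [-0.626 -0.879 -0.15 ]
scene 1058 [631. 163.] [-0.189  1.36  -0.513]
scene 77 [305. 275.] [ 0.513 -0.03   0.028]
scene 82 [291. 281.] [ 0.527 -0.064  0.028]
scene 197 [ 36. 458.] [ 0.923 -0.597  0.09 ]
wrist 703 [627. 157.] [ 0.585 -0.083  0.028]
wrist 855 [593. 250.] [ 0.523 -0.065  0.028]
wrist 52 [551. 271.] [ 0.511 -0.037  0.028]
top 73 [364. 203.] [ 0.586 -0.084  0.028]
top 68 [355. 231.] [ 0.523 -0.064  0.027]
top 68 [340. 236.] [ 0.512 -0.03   0.027]
```

All three couplers are on the hopper floor, with tops at z ≈ 28 mm. I finish lowering the tray.

Call:
{"fn": "arm_command", "kwargs": {
  "turn": [
    [0,0,0],
    [0,0,0],
    [0,0,0],
    [0,0,0],
    [0,0,0],
    [0,0,0],
    [0,0,0],
    [0,0,0],
    [0,0,0],
    [0,0,0],
    [0,0,0]
  ],
  "xyz": [
    [0,-0.114,0.128],
    [0,-0.106,0.134],
    [0,-0.1,0.14],
    [0,-0.09,0.145],
    [0,-0.08,0.15],
    [0,-0.075,0.155],
    [0,-0.065,0.16],
    [0,-0.056,0.16],
    [0,-0.04,0.145],
    [0,-0.02,0.09],
    [0,0,0]
  ],
  "claw": [5,5,5,5,5,5,5,5,5,5,5]
}}

```text
time_s: 11.25
position: [0.5687, 0.1463, 0.0714]
tool_rot: [[0.995, -0.103, 0.002], [-0.103, -0.995, -0.002], [0.002, 0.002, -1.0]]
ft_force: [-8.7, -8.7, 21.6]
grip_width: 0.0104
gripper_force: 32.2
```

Call:
{"fn": "arm_command", "kwargs": {
  "turn": [
    [0,0,0],
    [0,0,0],
    [0,0,0],
    [0,0,0],
    [0,0,0],
    [0,0,0],
    [0,0,0],
    [0,0,0],
    [0,0,0],
    [0,0,0],
    [0,0,0]
  ],
  "xyz": [
    [0,0,0],
    [0,0,0],
    [0,0,0],
    [0,0,0],
    [0,0,-0.2],
    [0,0,-0.4],
    [0,0,-0.6],
    [0,0,-0.6],
    [0,0,-0.6],
    [0,0,-0.4],
    [0,0,0]
  ],
  "claw": [28,28,28,28,28,28,28,28,28,28,28]
}}

```text
time_s: 12.35
position: [0.5696, 0.1475, 0.2124]
tool_rot: [[0.995, -0.103, 0.006], [-0.103, -0.995, 0.0], [0.006, -0.001, -1.0]]
ft_force: [0.4, -0.7, -0.6]
grip_width: 0.0279
gripper_force: 0.0
```

Run:
```python
from h import *
s=env.observe();print(s["position"],s["ft_force"],s["q"].round(1))
i=imaging.camera_info("wrist");p,d=imaging.get_image("wrist")
P,uv=cloud(i,d,d>0);y=np.array([.102,.9948]);o=np.array([.548,-.049]);v=(P[:,:2]-o)@y;x=(P[:,:2]-o)@np.array([.9948,-.102])
m=(abs(v-.198)<.012)&(abs(x)<.04)&(P[:,2]>.1)&(P[:,2]<.15);print("bar top",P[m].max(0),len(P[m]),np.percentile(P[m][:,2],[50,95]))
m=(v>.08)&(v<.16)&(abs(x)<.04)&(P[:,2]<.12);print("tray floor z",np.percentile(P[m][:,2],[5,50,95]))
tgt=np.array([.534,-.188,.16]);print(s["tool_rot"].T@(tgt-s["position"])/.05)
```

```text
[0.56957206 0.14750348 0.21235042] [ 0.35484895 -0.68074212 -0.58676887] [ 3.  25.  66.7  0.  87.9 98.9]
bar top [0.60811932 0.15559024 0.13009046] 2321 [0.12678063 0.12847438]
tray floor z [0.08668187 0.08784432 0.0890119 ]
[-0.02236232  6.74884508  1.0392297 ]
```

The tray is level again, with its floor at 88 mm and the bar top at 128 mm. I move above the thumbscrew and turn to the wing.

Call:
{"fn": "arm_command", "kwargs": {
  "turn": [
    [0,0,0],
    [0,0,0],
    [0,0,0],
    [0,0,0],
    [0,0,0],
    [0,0,0],
    [0,0,0],
    [0,0,0],
    [0,0,0],
    [0,0,0],
    [0,0,0],
    [0,0,0]
  ],
  "xyz": [
    [0,0.3,0],
    [0,0.6,0],
    [0,0.7,0],
    [0,0.7,0],
    [0,0.7,0],
    [0,0.7,0],
    [0,0.7,0],
    [0,0.7,0],
    [0,0.7,0],
    [0,0.6,0],
    [0,0.35,0],
    [0,0,0]
  ],
  "claw": [40,40,40,40,40,40,40,40,40,40,40,40]
}}

```text
time_s: 13.6
position: [0.5327, -0.1904, 0.2077]
tool_rot: [[0.994, -0.106, -0.002], [-0.106, -0.994, 0.001], [-0.002, -0.001, -1.0]]
ft_force: [-0.0, 0.6, -0.5]
grip_width: 0.04
gripper_force: 0.0
```

Call:
{"fn": "arm_command", "kwargs": {
  "turn": [
    [0,0,-0.9],
    [0,0,-1],
    [0,0,-1],
    [0,0,-1],
    [0,0,-1],
    [0,0,-1],
    [0,0,-1],
    [0,0,-1],
    [0,0,-1],
    [0,0,-1],
    [0,0,-1],
    [0,0,0]
  ],
  "xyz": [
    [0,0,0],
    [0,0,0.1],
    [0,0,0.1],
    [0,0,0.1],
    [0,0,0.1],
    [0,0,0.2],
    [0,0,0.2],
    [0,0,0.2],
    [0,0,0.1],
    [0,0,0.1],
    [0,0,0],
    [0,0,0]
  ],
  "claw": [40,40,40,40,40,40,40,40,40,40,40,40]
}}

```text
time_s: 14.8
position: [0.5334, -0.1872, 0.1484]
tool_rot: [[0.66, 0.751, -0.001], [0.751, -0.66, 0.001], [0.0, -0.001, -1.0]]
ft_force: [-0.3, 0.1, 0.1]
grip_width: 0.0402
gripper_force: 0.0
```

Run:
```python
from h import *
s=env.observe();i=imaging.camera_info("wrist");p,d=imaging.get_image("wrist");cv2.imwrite("pics/w6.png",p);np.save("w6.npy",d)
print(s["position"],s["tool_rot"].round(3).tolist(),s["q"].round(1))
m=wing(i,p);k,l,st,c=cv2.connectedComponentsWithStats(m);j=1+st[1:,4].argmax();print(st[j])
P,_=cloud(i,d,l==j);T=P[(P[:,2]>.110)&(P[:,2]<.12)];r=cv2.minAreaRect(T[:,:2].astype(np.float32)*1000);print("top face",len(T),r,T[:,2].mean())
w=np.linalg.svd(T[:,:2]-T[:,:2].mean(0),full_matrices=0)[2][0];print("angle",np.degrees(np.arctan2(w[1],w[0]))%180)
print((s["tool_rot"].T@(np.array([r[0][0]/1000,r[0][1]/1000,.053])-s["position"])/.05).round(3))
```

```text
[ 0.53340672 -0.18718619  0.14841155] [[0.66, 0.751, -0.001], [0.751, -0.66, 0.001], [0.0, -0.001, -1.0]] [-31.3  25.6  76.6   0.   77.8  10. ]
[ 313  203   43   93 2415]
top face 1573 ((533.1484985351562, -190.09957885742188), (45.56187438964844, 9.980454444885254), 47.05925369262695) 0.11333700792631081
angle 46.86097960607893
[-0.047  0.037  1.908]
```

View pics/w6.png

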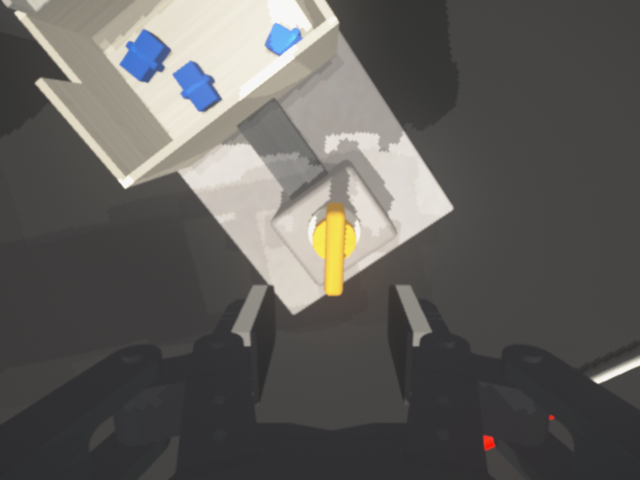

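The wrist view shows the wing vertical at (335,250), about parallel to the pads, with all three couplers in the hopper. The wing measures 45.6 x 10 mm, which matches. I trim by about 1.8°, descend and grip.

Call:
{"fn": "arm_command", "kwargs": {
  "turn": [
    [0,0,0.36],
    [0,0,0],
    [0,0,0],
    [0,0,0],
    [0,0,0],
    [0,0,0],
    [0,0,0],
    [0,0,0],
    [0,0,0],
    [0,0,0],
    [0,0,0],
    [0,0,0]
  ],
  "xyz": [
    [-0.03,0.03,0.2],
    [0,0,0.4],
    [0,0,0.4],
    [0,0,0.4],
    [0,0,0.3],
    [0,0,0.2],
    [0,0,0],
    [0,0,0],
    [0,0,0],
    [0,0,0],
    [0,0,0],
    [0,0,0]
  ],
  "claw": [40,40,40,40,40,40,40,4,4,4,4,4],
  "squeeze": 45
}}

```text
time_s: 16.05
position: [0.5332, -0.1898, 0.0547]
tool_rot: [[0.685, 0.729, -0.001], [0.729, -0.685, 0.001], [0.0, -0.001, -1.0]]
ft_force: [-4.4, 3.5, 4.8]
grip_width: 0.0093
gripper_force: 45.0
```

Call:
{"fn": "arm_command", "kwargs": {
  "turn": [
    [0,0,0.5],
    [0,0,0.8],
    [0,0,0.8],
    [0,0,0.8],
    [0,0,0.8],
    [0,0,0.8],
    [0,0,0.8],
    [0,0,0.8],
    [0,0,0.8],
    [0,0,0.8],
    [0,0,0.8],
    [0,0,0.6]
  ],
  "xyz": [
    [0,0,0],
    [0,0,0],
    [0,0,0],
    [0,0,0],
    [0,0,0],
    [0,0,0],
    [0,0,0],
    [0,0,0],
    [0,0,0],
    [0,0,0],
    [0,0,0],
    [0,0,0]
  ],
  "claw": [4,4,4,4,4,4,4,4,4,4,4,4]
}}

```text
time_s: 17.25
position: [0.5332, -0.1899, 0.0547]
tool_rot: [[1.0, 0.02, -0.001], [0.02, -1.0, 0.0], [-0.001, -0.0, -1.0]]
ft_force: [-4.8, 3.3, 4.1]
grip_width: 0.0089
gripper_force: 45.0
```

```bash
cat > st.py <<'E'
from h import *
s=env.observe();R=s["tool_rot"];print(s["time_s"],"yaw",np.degrees(np.arctan2(R[1,0],R[0,0])).round(2),"Tz",s["wrist_torque"].round(3),s["ft_force"].round(1),s["position"].round(4),s["grip_width"],s["q"].round(1))
E
python3 st.py
```

```text
17.25 yaw 1.13 Tz [0.416 0.682 0.075] [-4.8  3.3  4.1] [ 0.5332 -0.1899  0.0547] 0.008901651231675892 [-31.6  31.5  83.7   0.   64.9  57.3]
```

Call:
{"fn": "arm_command", "kwargs": {
  "turn": [
    [0,0,0.3],
    [0,0,0.3],
    [0,0,0.3],
    [0,0,0.3],
    [0,0,0.2],
    [0,0,0]
  ],
  "xyz": [
    [0,0,0],
    [0,0,0],
    [0,0,0],
    [0,0,0],
    [0,0,0],
    [0,0,0]
  ],
  "claw": [4,4,4,4,4,4]
}}

```text
time_s: 17.85
position: [0.5332, -0.19, 0.0547]
tool_rot: [[0.995, -0.1, -0.001], [-0.1, -0.995, 0.0], [-0.001, -0.0, -1.0]]
ft_force: [-4.2, 1.9, 4.0]
grip_width: 0.009
gripper_force: 45.0
```

```bash
python3 st.py
```

```text
17.85 yaw -5.76 Tz [ 0.33   0.647 -0.062] [-4.2  1.9  4. ] [ 0.5332 -0.19    0.0547] 0.008977069228613762 [-31.6  31.5  83.7   0.   64.9  64.2]
```

Call:
{"fn": "arm_command", "kwargs": {
  "turn": [
    [0,0,0.2],
    [0,0,0.2],
    [0,0,0]
  ],
  "xyz": [
    [0,0,0],
    [0,0,0],
    [0,0,0]
  ],
  "claw": [4,4,4]
}}

```text
time_s: 18.15
position: [0.5332, -0.19, 0.0547]
tool_rot: [[0.991, -0.133, -0.001], [-0.133, -0.991, -0.0], [-0.001, 0.0, -1.0]]
ft_force: [-4.2, 2.7, 5.5]
grip_width: 0.0095
gripper_force: 51.6
```

```bash
python3 st.py
```

```text
18.15 yaw -7.64 Tz [0.471 0.829 0.875] [-4.2  2.7  5.5] [ 0.5332 -0.19    0.0547] 0.009495063922383421 [-31.6  31.5  83.7  -0.   64.9  66.1]
```

Torque jumped to 0.875 N m at yaw −7.6°, so the screw is seated (expected −5.9°). I back off to a yaw of about 84°.

Call:
{"fn": "arm_command", "kwargs": {
  "turn": [
    [0,0,-0.4],
    [0,0,-0.9],
    [0,0,-0.9],
    [0,0,-0.9],
    [0,0,-0.9],
    [0,0,-0.9],
    [0,0,-0.9],
    [0,0,-0.9],
    [0,0,-0.9],
    [0,0,-0.9],
    [0,0,-0.9],
    [0,0,-0.9]
  ],
  "xyz": [
    [0,0,0],
    [0,0,0],
    [0,0,0],
    [0,0,0],
    [0,0,0],
    [0,0,0],
    [0,0,0],
    [0,0,0],
    [0,0,0],
    [0,0,0],
    [0,0,0],
    [0,0,0]
  ],
  "claw": [4,4,4,4,4,4,4,4,4,4,4,4]
}}

```text
time_s: 19.35
position: [0.5332, -0.1898, 0.0547]
tool_rot: [[0.72, 0.694, -0.001], [0.694, -0.72, 0.001], [0.0, -0.001, -1.0]]
ft_force: [-3.7, 4.1, 5.4]
grip_width: 0.0088
gripper_force: 45.1
```

Call:
{"fn": "arm_command", "kwargs": {
  "turn": [
    [0,0,-0.9],
    [0,0,-0.9],
    [0,0,-0.9],
    [0,0,-0.9],
    [0,0,-0.9],
    [0,0,-0.9],
    [0,0,-0.9],
    [0,0,-0.9],
    [0,0,-0.5],
    [0,0,-0.3],
    [0,0,0],
    [0,0,0]
  ],
  "xyz": [
    [0,0,0],
    [0,0,0],
    [0,0,0],
    [0,0,0],
    [0,0,0],
    [0,0,0],
    [0,0,0],
    [0,0,0],
    [0,0,0],
    [0,0,0],
    [0,0,0],
    [0,0,0]
  ],
  "claw": [4,4,4,4,4,4,4,4,4,4,4,4]
}}

```text
time_s: 20.55
position: [0.5331, -0.1897, 0.0547]
tool_rot: [[0.108, 0.994, -0.001], [0.994, -0.108, 0.001], [0.001, -0.001, -1.0]]
ft_force: [-4.4, 4.0, 4.1]
grip_width: 0.0093
gripper_force: 45.2
```

```bash
python3 st.py
python3 - <<'E'
from h import *
i=imaging.camera_info("wrist");p,d=imaging.get_image("wrist")
m=wing(i,p);k,l,st,c=cv2.connectedComponentsWithStats(m);j=1+st[1:,4].argmax();print(st[j])
P,_=cloud(i,d,l==j);T=P[(P[:,2]>.110)&(P[:,2]<.12)];r=cv2.minAreaRect(T[:,:2].astype(np.float32)*1000);print(len(T),r)
w=np.linalg.svd(T[:,:2]-T[:,:2].mean(0),full_matrices=0)[2][0];print("angle",np.degrees(np.arctan2(w[1],w[0]))%180)
q,e=imaging.get_image("scene")
cv2.imwrite("pics/f7.png",np.hstack([cv2.resize(p,(400,300)),cv2.resize(q,(400,300),interpolation=cv2.INTER_AREA)]))
E
```

```text
20.55 yaw 83.78 Tz [0.677 0.735 0.06 ] [-4.4  4.   4.1] [ 0.5331 -0.1897  0.0547] 0.009295617683890459 [-31.6  31.5  83.7   0.   64.9 -25.4]
[ 302  248   58  160 5245]
4300 ((532.8663940429688, -189.85458374023438), (45.83902359008789, 9.958712577819824), 84.31581115722656)
angle 83.91379176856341
```

View pics/f7.png

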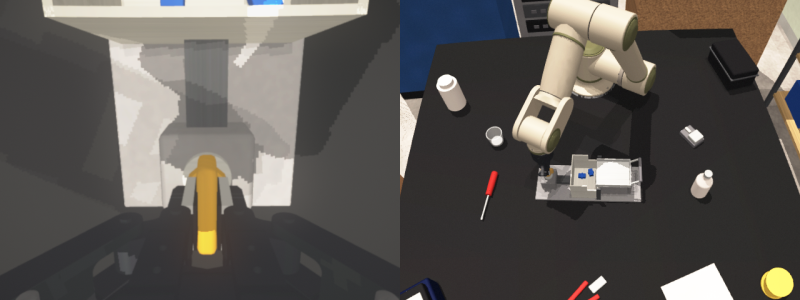

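The wing is gripped and lies along the dispenser's length at 83.9° (89.8° from seated). The tray is down and the other objects are where they were. I hand the job in.

```bash
python3 -c "
from rig import env
print(env.close_job())"
```

```text
the job is handed in; nothing more can be done
None
```

I handed the job in at about 21 s: all three couplers are in the hopper, the tray is back down level, and the thumbscrew was seated, backed off about 90° and is still gripped; the reported TCP lay about 38 mm beyond the real fingertips, so my first handle grasp closed on air and I corrected for it.

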